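# Put the dried test plates away in the latched case

## Robot

A 6-joint arm with a two-finger parallel gripper is mounted at the origin on the work surface. World frame = base frame: x ahead of the robot, y to its left, z up, the work surface at z = 0. Lengths are in m, angles in rad, forces in N, time in s.
With the tool pointing down it reaches from about 0.275 to 0.725 m from the base axis. Payload 15.9 kg.
Tool frame: the origin (TCP) lies midway between the tips of the shut fingers; the grasp point (between the pads) lies 19 mm behind it; z points along the fingers, y is the line along which they close (so a half turn about z gives the same grasp; the last joint's range is limited). The gripper opens to 85 mm and grips with 20 to 120 N. Pads are 22 mm wide; open, the fingers measure 114 mm over their backs; the gripper's body (76 mm by 85 mm) begins 54 mm behind the grasp point. The pads swing forward as they close: fully open they stand 13 mm farther back than shut.
Start: joints at [-1.335, 0.213, -0.034, 1.323, 0, 1.571], TCP at [0.117, -0.486, 0.231] pointing down, gripper open.
Joint ranges: [-2.98, 2.98], [-0.74, 1.72], [-1.14, 1.35], [-2.1, 2.04], [-1.57, 1.44], [-3.14, 3.14]. Speed limits (rad/s): [1.89, 1.89, 2.39, 2.57, 3.14, 3.14].

## Interface

Orientations are given as a unit quaternion [w, x, y, z].
In Python, from rig import sense, snapshot, arm gives the robot as it stands.
- The arm moves only by the shell command python3 -m crank 'ROWS'. ROWS is JSON, a list that holds one entry, the list of rows, each a list of 7 numbers: the shift along the world's x, y, z scaled (see below), then the turn, a rotation vector about the world's x, y, z scaled (see below), then the opening, from 0 (shut) to 1 (fully open). In form: [[[x, y, z, ax, ay, az, fingers], ...]]. A call has 1 to 20 rows; each row is the pose to reach, as a shift and turn from the pose commanded when the call began; what a row does not reach only later rows make up. The controller multiplies each number of a shift by 0.5 m and each number of a turn by 30 degrees. A row lasts 1/8 s, in which the tool goes at most 62.5 mm and 10.7 degrees, less where a joint would pass 70% of its speed; a pose out of reach is approached as far as the arm can. A call with a number of a shift or a turn outside -1 to 1 is refused whole. A call with a gripper value outside its range is refused whole. The fingers move at their own pace and stop on an object; the grip force is fixed at half the most. Time passes only in rows, so rows that repeat a pose let the fingers close. It gives the time, the measured TCP pose, the force, the opening and the grip force at its end, in the units of the state.
- sense(): the state, without advancing time (a new reading comes with each control period).
- snapshot(name): name is "scene" or "top" or "wrist"; returns a dict with "img" (480x640x3 uint8, red, green, blue), "depth" (480x640 float32, m along the optical axis (not along the pixel's ray), 0 where there is no reading), "intrinsics" (3x3 intrinsics, pixels), "world_to_cam" (4x4, takes a point from world to camera coordinates). Camera axes: x right, y up, looking along -z (the intrinsics and any distortion apply to the point x, -y, -z); pixel columns grow to the right and rows downward; lengths in m; the calibration is good to about 2 mm. A picture is of the moment at which its call begins.
- arm.close_job(): hands the job in; it is judged then, once.
The state is a dict: "t": time; "joint_pos": joint angles; "dq": joint speeds; "joint_efforts": joint torques, N m; "tcp_pos": TCP position; "tcp_rot": TCP orientation; "force": force on the tool from outside, world axes, zero at the start; "ft_torque": the same for the moment, N m; "width": finger opening in m; "gripper_force": force on a finger pad.
Only numpy, scipy, OpenCV 4.12 (cv2) and the standard library are available. Lean on these libraries where they do the work, as an engineer would, in place of code of your own. Each camera call takes 0.05 s, during which the arm holds its last target. There are 200 camera calls.

## Task

Put away the dried test plates: press the release button on the case's lid so that the T-handle pops out, turn the handle a quarter turn to unlatch and slide the lid open. Draw each plate out over the drying rack's open front edge to lift it clear, and lay all the plates flat in the case (on top of one another is fine). Then slide the lid shut, turn the handle back and push it in until it stays down; do not bump the bottles, jars and beaker with the arm.

Things in the scene. Friction and masses are not known exactly. Their poses are not given: they have to be found in the camera images.
- case: White open-topped metal box fixed to the bench, 200 (x) x 180 (y) x 75 mm, walls 5 mm, floor 6 mm. Origin: centre of its underside. Its own +x points away from the robot, give or take a small yaw. On top a white lid 8 mm thick, its top 84 mm above the bench. Two aluminium rails (y = +-96 mm, tops at 84 mm) run along both sides to 270 mm behind the origin and carry the lid when open.
- case_floor (a point): Centre of the case's inner floor, 6 mm above the bench, axes as the case's. With the lid fully open the clear mouth is x = -55 to +60 mm, y = -85 to +85 mm; behind that the inside (to x = 95) lies under the lid, where a plate may reach. In front a steel keeper bar crosses at x = -62 to -55 mm (y = -85 to -13, 32 to 59 mm above the bench): plates belong behind it.
- tee_grip (a point): Centre of the black T-handle's grip bar, 76 mm long, 14 wide, 12 high; this point's y axis runs along the bar. It is 14 mm above the lid's top when pushed in, 29 mm when popped out. Lid shut, it is at case x = -70, y = 0; it travels with the lid. Latched, the bar lies across the case (along case y); unlatched, along case x. Under the bar are only its shaft (14 mm round) and a thin plate.
- release_top (a point): Centre of the top of the round black release button, 20 mm across, standing 14 mm above the lid's top, 68 mm behind the handle's shaft (lid shut: case x = -2, y = 0). Pressed straight down.
- release (a joint): Release button, m: 0 up, 0.007 fully down (about 4 N). From about 0.005 down the handle is freed and pops out by its spring; the button springs back.
- tee_out (a joint): How far the T-handle stands out, m: 0 pushed in and held by the catch, 0.015 popped out. To push it back in, press on the bar's middle from above with 10 to 20 N while the handle is turned back to 0: the catch snaps over it and it stays in. It cannot be pushed in while turned.
- tee_turn (a joint): Turn of the T-handle about the vertical, rad: 0 latched (bar across the case), 1.571 unlatched, a stop at each end; grows clockwise seen from above. It turns only when popped out, stays where it is left, and needs about 0.2 N m.
- lid (a joint): Slide of the lid, m: 0 shut, 0.16 fully open; it opens towards the case's own +x (away from the robot) with 2 to 4 N, stays where it is left, and moves only when the handle is unlatched (turned by more than about 1.25). The T-handle is what to move it by.
- rack: Grey drying rack fixed to the bench, 130 (x) x 246 (y) mm; plates lie on its surface, 45 mm above the bench. Origin: centre of its underside; +x points away from the robot, give or take a small yaw. Five ribs along x, 6 mm wide, 10 mm high, at y = -120, -60, 0, 60, 120 mm part it into four lanes 54 mm wide; a stop 10 mm high closes the lanes at the back (x = 59 to 65 mm).
- rack_front (a point): Middle of the rack's open front edge (rack x = -65, y = 0), on the surface where plates lie, 45 mm above the bench. Ribs bar the fingers from a plate in its lane: press on it from above and draw it towards the front till 30 to 38 mm stick out (from 45 mm it tips off), then grip the part sticking out by its two sides from above. Nothing is below it in front of the rack.
- plate1: Flat aluminium test plate, 90 (x) x 48 (y) x 4 mm, 50 g. Origin: centre of its underside. Starts flat in one lane of the rack, its length along the lane, all of it on the rack. Between two and four of plate1 to plate4 are there (None when absent from the start).
- plate2: Flat aluminium test plate, 90 (x) x 48 (y) x 4 mm, 50 g. Origin: centre of its underside. Starts flat in one lane of the rack, its length along the lane, all of it on the rack. Between two and four of plate1 to plate4 are there (None when absent from the start).
- plate3: Flat aluminium test plate, 90 (x) x 48 (y) x 4 mm, 50 g. Origin: centre of its underside. Starts flat in one lane of the rack, its length along the lane, all of it on the rack. Between two and four of plate1 to plate4 are there (None when absent from the start).
- plate4: Flat aluminium test plate, 90 (x) x 48 (y) x 4 mm, 50 g. Origin: centre of its underside. Starts flat in one lane of the rack, its length along the lane, all of it on the rack. Between two and four of plate1 to plate4 are there (None when absent from the start).
- dropper1: Bystander, not to be bumped by the arm: amber dropper bottle, 32 mm across, 100 mm high. Origin: centre of its underside.
- dropper2: Bystander, not to be bumped by the arm: amber dropper bottle, 32 mm across, 100 mm high. Origin: centre of its underside.
- jar1: Bystander, not to be bumped by the arm: white cream jar, 64 mm across, 54 mm high. Origin: centre of its underside.
- jar2: Bystander, not to be bumped by the arm: white cream jar, 64 mm across, 54 mm high. Origin: centre of its underside.
- jar3: Bystander, not to be bumped by the arm: white cream jar, 64 mm across, 54 mm high. Origin: centre of its underside.
- beaker: Bystander, not to be bumped by the arm: glass beaker, 68 mm across, 85 mm high. Origin: centre of its underside.
Mind the look-alikes: they are no part of the job. Leave any orange or turquoise look-alike of the plate4 alone.

How it is judged:
By the outcome, as a careful person would: the job done as asked, in the order asked, and still so for the second after the job is handed in, with the robot touching nothing.
Of plate1, plate2, plate3, plate4 only 2 to 4 are there at a start; the rules pass over those that are not, and their reading is None.
At some moment in a run one of plate1, plate2, plate3, plate4 may be knocked a few centimetres aside while the robot is not near it.
Once in a run the grip may slacken for a moment while it holds something.
It also fails if it takes over 210 s, if anything falls off the work surface, if the arm or the gripper's body presses on something with over 40 N, if the wrist force passes 120 N, or if a joint passes its speed limit or range.

## Working session

There is one attempt and no reset: what is moved stays moved. The work goes in short steps, Python scripts to look and compute and a shell command to move; the robot and the scene stay as the last step left them, time stands still between calls to the robot, and variables do not carry over. Pictures are saved under pics/ and viewed, at most 14 in all, crops included, and the job is handed in when it is done.

```bash
ls; mkdir -p pics; cat > h.py <<'E'
import numpy as np, cv2
from rig import sense, snapshot, arm
def snap(n, save=None):
    s=snapshot(n)
    if save: cv2.imwrite('pics/'+save, s['img'][:,:,::-1])
    return s
def cloud(s):
    K=np.array(s['intrinsics']);T=np.linalg.inv(np.array(s['world_to_cam']))
    d=s['depth'];v,u=np.mgrid[:d.shape[0],:d.shape[1]]
    P=np.stack([(u-K[0,2])/K[0,0]*d,-(v-K[1,2])/K[1,1]*d,-d,np.ones_like(d)],-1)@T.T
    P=P[...,:3].copy();P[d<=0]=np.nan
    return P
def ray(s,u,v,z):
    K=np.array(s['intrinsics']);T=np.linalg.inv(np.array(s['world_to_cam']))
    r=T[:3,:3]@np.array([(u-K[0,2])/K[0,0],-(v-K[1,2])/K[1,1],-1.])
    o=T[:3,3];return o+r*(z-o[2])/r[2]
def st():
    s=sense();print('t',round(s['t'],2),'p',np.round(s['tcp_pos'],4),'q',np.round(s['tcp_rot'],3),'j',np.round(s['joint_pos'],2),'F',np.round(s['force'],1),'w',round(s['width'],4),'g',s['gripper_force']);return s
E
python3 - <<'E'
from h import *
st()
for n in('scene','top','wrist'):
    s=snap(n,n+'0.png');print(n,np.round(s['intrinsics'],1).tolist(),np.round(np.linalg.inv(s['world_to_cam']),3).tolist())
    np.savez('/tmp/'+n,**s)
E
```

```text
pics
t 0.0 p [ 0.1167 -0.4859  0.2308] q [-0.001  0.993  0.118 -0.   ] j [-1.34  0.21 -0.04  1.32 -0.    1.57] F [0.6 0.3 0.9] w 0.0852 g 0.0
scene [[577.1, 0.0, 314.0], [0.0, 577.1, 240.3], [0.0, 0.0, 1.0]] [[-0.202, -0.713, 0.672, 1.461], [0.979, -0.141, 0.145, 0.165], [-0.008, 0.687, 0.727, 1.049], [0.0, 0.0, 0.0, 1.0]]
top [[531.0, 0.0, 315.5], [0.0, 531.0, 242.7], [0.0, 0.0, 1.0]] [[-0.014, 0.996, -0.09, 0.406], [-1.0, -0.014, 0.009, -0.01], [0.007, 0.09, 0.996, 1.635], [0.0, 0.0, 0.0, 1.0]]
wrist [[431.2, 0.0, 322.0], [0.0, 431.2, 236.1], [0.0, 0.0, 1.0]] [[0.234, 0.921, 0.311, 0.196], [-0.972, 0.223, 0.072, -0.466], [-0.002, -0.319, 0.948, 0.373], [0.0, 0.0, 0.0, 1.0]]
```

View pics/top0.png

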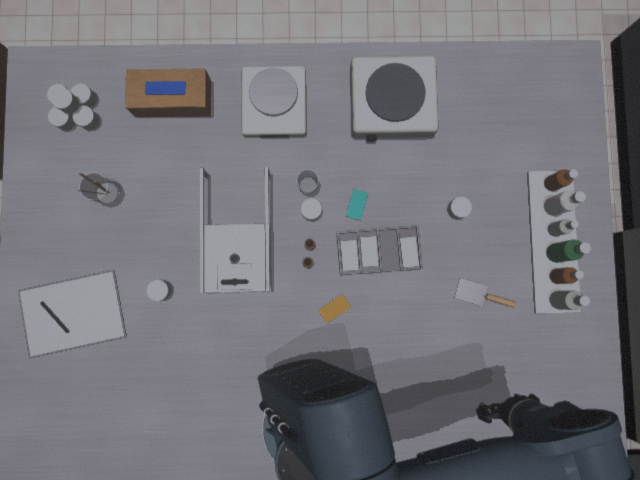

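View pics/scene0.png

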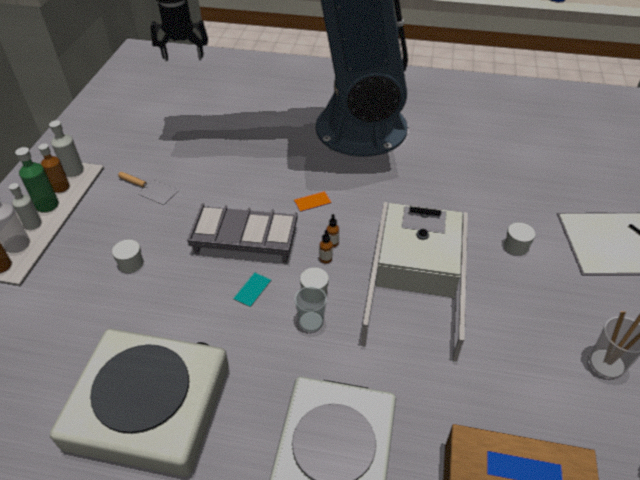

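```bash
python3 - <<'E'
from h import *
s={k:v for k,v in np.load('/tmp/top.npz').items()}
P=cloud(s);im=s['img'].astype(int);hsv=cv2.cvtColor(s['img'],cv2.COLOR_RGB2HSV)
big=cv2.resize(s['img'][155:325,190:440],None,fx=3.2,fy=3.2,interpolation=cv2.INTER_CUBIC)
cv2.imwrite('pics/crop0.png',big[:,:,::-1])
def comps(m,x0,x1,y0,y1,z,name,amin=15):
    mm=np.zeros_like(m,np.uint8);mm[y0:y1,x0:x1]=m[y0:y1,x0:x1]
    n,l,stt,c=cv2.connectedComponentsWithStats(mm)
    for i in range(1,n):
        if stt[i,4]<amin: continue
        v,u=np.where(l==i)
        W=np.array([ray(s,a,b,z)[:2] for a,b in zip(u,v)])
        r=cv2.minAreaRect((W*1000).astype(np.float32))
        print(name,'px',c[i].round(1),stt[i,4],'mean',W.mean(0).round(4),'rect',np.round(r[0],1),np.round(r[1],1),round(r[2],1),'zmed',np.nanmedian(P[l==i][:,2]).round(4))
V=hsv[...,2];S=hsv[...,1]
print('vals',[im[b,a].tolist() for a,b in[(349,255),(390,250),(237,240),(203,200),(236,282),(220,275)]])
comps((V>150)&(S<60),335,425,225,277,.049,'plate')
comps((V<60),215,260,245,295,.100,'black',8)
# lid top by depth and rails
Z=P[...,2]
comps((Z>.074)&(Z<.115),190,282,160,300,.084,'caseZ',50)
comps((Z>.028)&(Z<.07),325,430,220,280,.055,'rackZ',50)
for n,(u,v),z in[('d1',(310,244),.1),('d2',(308,263),.1),('jarA',(311,209),.054),('beak',(308,182),.085),('jarB',(460,207),.054),('jarC',(157,290),.054)]: print(n,ray(s,u,v,z).round(3),P[v,u].round(3))
E
```

```text
vals [[156, 157, 162], [113, 110, 117], [157, 159, 164], [97, 99, 103], [57, 58, 61], [157, 157, 164]]
plate px [369. 251.] 442 mean [ 0.5225 -0.1838] rect [ 523.  -183.6] [87.7 45.6] 3.0 zmed 0.0489
plate px [409.1 251.7] 441 mean [ 0.5188 -0.3043] rect [ 519.2 -304.1] [87.8 45.6] 5.3 zmed 0.0488
plate px [349.2 255. ] 447 mean [ 0.5116 -0.1242] rect [ 511.7 -124.3] [87.6 45.6] 3.6 zmed 0.0492
caseZ px [234.  252.4] 5097 mean [0.5216 0.2151] rect [592. 214.] [369.8 201.6] 0.3 zmed 0.0842
rackZ px [378.8 249.7] 3585 mean [ 0.5257 -0.2128] rect [ 525.9 -213. ] [130.3 246.9] 3.6 zmed 0.0481
d1 [ 0.542 -0.007  0.1  ] [ 0.543 -0.007  0.087]
d2 [ 0.486 -0.001  0.1  ] [ 0.487 -0.001  0.082]
jarA [ 0.651 -0.012  0.054] [ 0.652 -0.012  0.048]
beak [ 0.727 -0.004  0.085] [ 0.745 -0.004  0.001]
jarB [ 0.651 -0.461  0.054] [ 0.65  -0.459  0.06 ]
jarC [0.415 0.447 0.054] [0.415 0.447 0.053]
```

View pics/crop0.png

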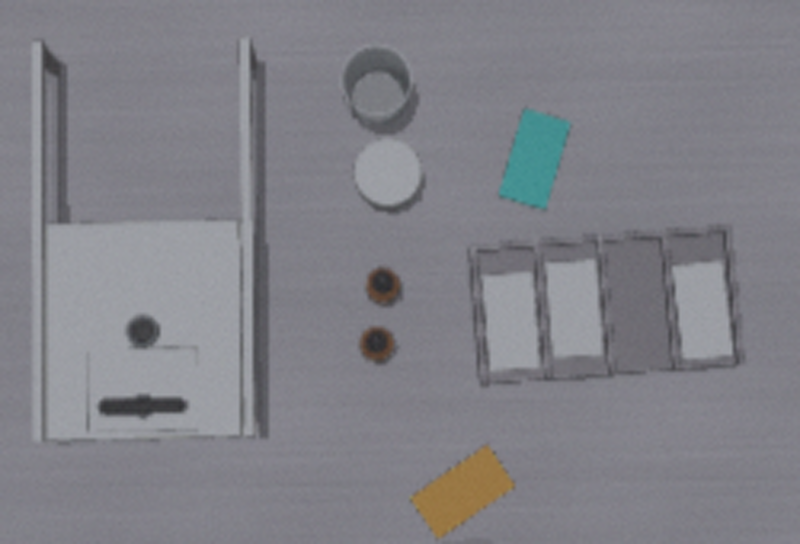

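```bash
cat >> h.py <<'E'
def yaw(q):
    from scipy.spatial.transform import Rotation as R
    y=R.from_quat([q[1],q[2],q[3],q[0]]).as_matrix()[:,1]
    return np.degrees(np.arctan2(y[1],y[0])),y[2]
def go(x,y,z,psi=None):
    "print scaled row to reach from now"
    s=st();d=(np.array([x,y,z])-s['tcp_pos'])/.5
    a,_=yaw(s['tcp_rot']);r=0 if psi is None else ((psi-a+180)%360-180)/30
    print('yaw',round(a,2),'row',d.round(4),'turn',round(r,3))
E
python3 - <<'E'
from h import *
s={k:v for k,v in np.load('/tmp/top.npz').items()}
g=s['img'].max(2)
m=np.zeros(g.shape,np.uint8);m[245:292,218:256]=(g<100)[245:292,218:256]
n,l,stt,c=cv2.connectedComponentsWithStats(m)
for i in range(1,n):
    if stt[i,4]>20: print(c[i],stt[i],ray(s,*c[i],.098),ray(s,*c[i],.102))
s2={k:v for k,v in np.load('/tmp/scene.npz').items()}
g=s2['img'].max(2);m=np.zeros(g.shape,np.uint8);m[200:245,395:455]=(g<75)[200:245,395:455]
n,l,stt,c=cv2.connectedComponentsWithStats(m)
for i in range(1,n):
    if stt[i,4]>20: print('scene',c[i],stt[i],ray(s2,*c[i],.098),ray(s2,*c[i],.104))
# lid edges: case side rail fit
P=cloud(s);Z=P[...,2]
rail=[]
for v in range(175,215):
    u=[k for k in range(195,280) if Z[v,k]>.07]
    if u: rail.append((P[v,min(u)],P[v,max(u)]))
a=np.array(rail);
for k in(0,1): print('rail',np.polyfit(a[:,k,0],a[:,k,1],1))
go(.5,.21,.2,0)
E
python3 -m crank '[[[0.1,0.1,0,0,0,0.5,0],[0.2,0.3,0,0,0,1,0],[0.3,0.5,0,0,0,1,0],[0.35,0.7,0,0,0,1,0],[0.35,0.7,0,0,0,1,0],[0.35,0.7,0,0,0,1,0],[0.35,0.7,0,0,0,1,0]]]'; python3 -c "
from h import *
go(.5,.214,.2,0)"
```

```text
[234.34848485 258.46969697] [230 254  10  10  66] [0.50271243 0.21213157 0.098     ] [0.50246054 0.21155229 0.102     ]
[233.416 281.672] [221 279  27   6 125] [0.43573029 0.21486313 0.098     ] [0.43565271 0.21427673 0.102     ]
scene [424.5875     211.73333333] [409 207  32  11 240] [0.43977498 0.21417845 0.098     ] [0.44621784 0.21386691 0.104     ]
scene [422.35106383 233.76595745] [417 229  11  10  94] [0.51386683 0.21448491 0.098     ] [0.51984225 0.21417143 0.104     ]
rail [0.00782804 0.31003422]
rail [0.00056669 0.11466071]
t 0.15 p [ 0.1168 -0.4859  0.231 ] q [-0.     0.993  0.118 -0.   ] j [-1.33  0.21 -0.03  1.32 -0.    1.57] F [ 0.5  0.5 -0.5] w 0.0855 g 0.0
yaw -76.49 row [ 0.7665  1.3918 -0.0619] turn 2.55
t: 1.02
tcp_pos: [0.2921, -0.1339, 0.2314]
tcp_rot: [0.0, 0.928, 0.372, 0.0]
force: [0.6, -1.0, -0.5]
width: 0.0
gripper_force: 0.0
t 1.02 p [ 0.2921 -0.1339  0.2314] q [0.    0.928 0.372 0.   ] j [-0.43 -0.16 -0.42  1.31  0.    1.95] F [ 0.6 -1.  -0.5] w 0.0 g 0.0
yaw -46.35 row [ 0.4157  0.6959 -0.0627] turn 1.545
```

```bash
python3 -m crank '[[[0.1,0.17,0,0,0,0.35,0],[0.2,0.35,0,0,0,0.7,0],[0.32,0.52,0,0,0,1,0],[0.425,0.694,-0.12,0,0,1,0],[0.425,0.694,-0.17,0,0,1,0],[0.425,0.694,-0.17,0,0,1,0],[0.425,0.694,-0.17,0,0,1,0]]]'; python3 - <<'E'
from h import *
go(.505,.213,.091,180)
s=snap('wrist','w1.png')
E
```

```text
t: 1.9
tcp_pos: [0.5049, 0.2128, 0.1452]
tcp_rot: [0.0, 0.801, 0.599, -0.0]
force: [-0.0, -0.3, 0.5]
width: -0.0001
gripper_force: 0.0
t 1.9 p [0.5049 0.2128 0.1452] q [ 0.     0.801  0.599 -0.   ] j [ 0.4   0.34 -0.08  1.15 -0.    2.26] F [-0.  -0.3  0.5] w -0.0001 g 0.0
yaw -16.46 row [ 0.0003  0.0005 -0.1083] turn -5.451
```

View pics/w1.png

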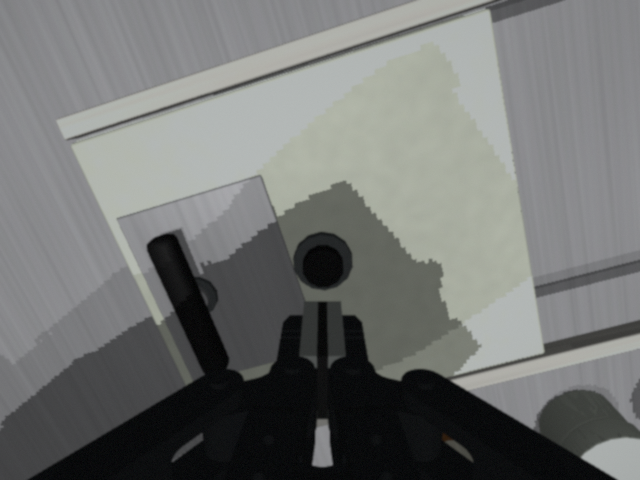

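```bash
python3 - <<'E'
from h import *
s=snap('wrist')
print(ray(s,322,265,.098),ray(s,162,240,.104),ray(s,216,366,.104), ray(s,212,293,.086))
g=s['img'].max(2)
m=np.zeros(g.shape,np.uint8);m[225:292,285:360]=(g<45)[225:292,285:360]
n,l,stt,c=cv2.connectedComponentsWithStats(m)
for i in range(1,n):
    if stt[i,4]>200: print(c[i],stt[i],ray(s,*c[i],.098))
P=cloud(s);print(P[265,322],P[300,188])
E
python3 -m crank '[[[0,0,-0.07,0,0,0,0],[0,0,-0.09,0,0,0,0],[0,0,-0.1,0,0,0,0],[0,0,-0.106,0,0,0,0],[0,0,-0.11,0,0,0,0]]]'
```

```text
[0.5069598  0.22318631 0.098     ] [0.44333384 0.25668789 0.104     ] [0.44298414 0.18892852 0.104     ] [0.44784534 0.2193411  0.086     ]
[322.39915789 268.75957895] [ 294  243   58   49 2375] [0.50660767 0.22132247 0.098     ]
[0.50685181 0.22282721 0.09709099] [0.44246456 0.22543913 0.10224442]
t: 2.62
tcp_pos: [0.5048, 0.2107, 0.0923]
tcp_rot: [0.0, 0.801, 0.598, 0.001]
force: [-0.6, -2.5, 3.3]
width: 0.0001
gripper_force: 1.7
```

```bash
cat >> h.py <<'E'
def proj(s,p):
    c=np.array(s['world_to_cam'])@np.append(p,1);K=np.array(s['intrinsics'])
    return (K@np.array([c[0],-c[1],-c[2]])/-c[2])[:2]
E
python3 -m crank '[[[0,0,0.08,0,0,0,0],[0,0,0.12,0,0,0,0],[0,0,0.12,0,0,0,0]]]'
python3 - <<'E'
from h import *
st()
s=snap('wrist','w2.png');print('tcp px',proj(s,sense()['tcp_pos']))
t=snap('top');c=t['img'][220:300,190:320];a=cv2.resize(c,(640,394),interpolation=cv2.INTER_CUBIC)
w=cv2.resize(s['img'],(400,300));o=np.zeros((600,640,3),np.uint8);o[:300,:400]=w;o[300:]=a[:300]
cv2.imwrite('pics/c2.png',o[:,:,::-1])
E
```

```text
t: 3.0
tcp_pos: [0.5054, 0.2114, 0.1533]
tcp_rot: [0.0, 0.801, 0.598, 0.002]
force: [-0.5, 1.2, 0.4]
width: 0.0002
gripper_force: 0.0
t 3.0 p [0.5054 0.2114 0.1533] q [0.    0.801 0.598 0.002] j [ 0.4   0.33 -0.07  1.16  0.    2.25] F [-0.5  1.2  0.4] w 0.0002 g 0.0
tcp px [322.94524785 324.87596958]
```

View pics/c2.png

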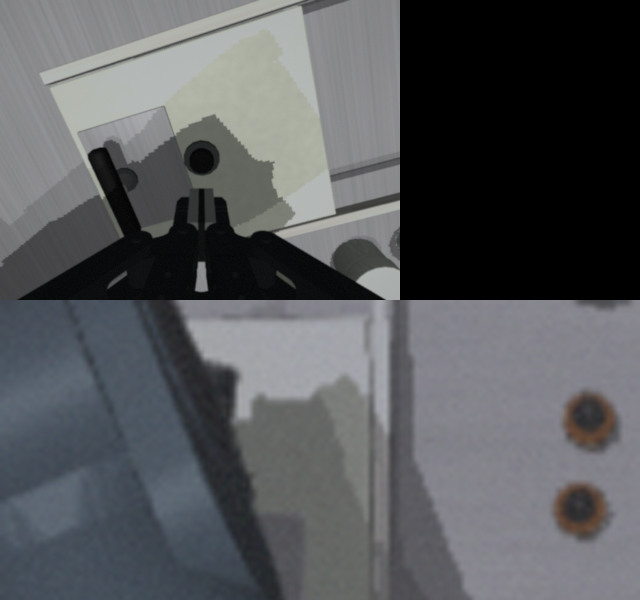

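```bash
python3 - <<'E'
from h import *
s=snap('wrist');P=cloud(s)
g=s['img'].max(2)
for n,(u,v) in dict(bar=(185,310),btn=(322,258),lid=(420,100),lid2=(250,170),shaft=(205,290)).items(): print(n,P[v,u].round(4),s['img'][v,u])
# lid/rail boundaries: points with z in .08-.088
m=(P[...,2]>.078)&(P[...,2]<.09)
Q=P[m];print('y range',np.percentile(Q[:,1],[.5,99.5]),'x',np.percentile(Q[:,0],[.5,99.5]))
for x in (.48,.5,.52,.54,.56): 
    q=Q[abs(Q[:,0]-x)<.003];print(x,q[:,1].min(),q[:,1].max())
m=(P[...,2]>.11)&(P[...,2]<.126);v,u=np.where(m&(u_:=np.arange(640)[None,:]<260)&(np.arange(480)[:,None]<380));print('bar',len(u),np.nanmean(P[v,u],0),np.nanmin(P[v,u],0),np.nanmax(P[v,u],0))
E
```

```text
bar [0.4405 0.2178 0.1177] [10  9  9]
btn [0.5051 0.2167 0.0969] [10  8  9]
lid [0.5694 0.2741 0.0837] [174 179 165]
lid2 [0.4829 0.2657 0.0831] [175 180 176]
shaft [0.4446 0.2173 0.0983] [43 43 45]
y range [0.11747925 0.31525347] x [0.41051664 0.64494302]
0.48 0.184572078937063 0.3158874090785504
0.5 0.1858508856211903 0.3159654788024778
0.52 0.12728855288132734 0.3162779428721988
0.54 0.1290419244201355 0.31648839228025
0.56 0.11436259575349397 0.31650322633832195
bar 4782 [0.4402283  0.21990694 0.11685096] [0.43179792 0.17925605 0.11000077] [0.44634285 0.25288893 0.1202856 ]
```

```bash

python3 -m crank '[[[0,0,0.05,0,0,0.33,0.45],[-0.06,0.005,0.06,0,0,0.67,0.45],[-0.13,0.008,0.06,0,0,1,0.45],[-0.13,0.008,0.06,0,0,1,0.45]]]' >/dev/null
for i in 1 2 3 4 5; do python3 -m crank '[[[0,0,0,0,0,0.34,0.45],[0,0,0,0,0,0.68,0.45],[0,0,0,0,0,1,0.45]]]' >/dev/null; done
python3 -m crank '[[[0,0,0,0,0,0.34,0.45],[0,0,0,0,0,0.55,0.45],[0,0,0,0,0,0.55,0.45],[0,0,0,0,0,0.55,0.45]]]'
python3 -c "
from h import *
go(.4395,.2155,.096,180.3)"
```

```text
t: 6.02
tcp_pos: [0.4394, 0.2148, 0.181]
tcp_rot: [-0.0, -0.706, 0.708, 0.0]
force: [0.0, -0.6, -1.0]
width: 0.0386
gripper_force: 0.0
t 6.03 p [0.4394 0.2148 0.181 ] q [-0.    -0.706  0.708  0.   ] j [ 0.45  0.21 -0.17  1.19 -0.   -1.11] F [ 0.  -0.6 -1. ] w 0.0386 g 0.0
yaw 179.81 row [ 1.000e-04  1.400e-03 -1.699e-01] turn 0.016
```

```bash

python3 -m crank '[[[0,0.001,-0.09,0,0,0,0.45],[0,0.001,-0.15,0,0,0,0.45],[0,0.001,-0.17,0,0,0,0.45],[0,0.001,-0.17,0,0,0,0.45],[0,0.001,-0.17,0,0,0,0],[0,0.001,-0.17,0,0,0,0],[0,0.001,-0.17,0,0,0,0],[0,0.001,-0.17,0,0,0,0]]]'
python3 -c "
from h import *
go(.4395,.2155,.096,180.3)"
```

```text
t: 7.02
tcp_pos: [0.4399, 0.2156, 0.0968]
tcp_rot: [-0.001, 0.707, -0.707, 0.0]
force: [2.4, 3.1, 3.8]
width: 0.013
gripper_force: 62.9
t 7.03 p [0.4399 0.2156 0.0968] q [-0.001  0.707 -0.707  0.   ] j [ 0.46  0.26 -0.32  0.99  0.   -1.12] F [2.4 3.1 3.8] w 0.013 g 62.85609841346741
yaw -179.99 row [-0.0007 -0.0003 -0.0016] turn 0.01
```

Gripped; turn clockwise (−z).

```bash

for i in 1 2 3; do python3 -m crank '[[[0,0,0,0,0,-0.25,0],[0,0,0,0,0,-0.5,0],[0,0,0,0,0,-0.75,0],[0,0,0,0,0,-1,0],[0,0,0,0,0,-1,0]]]' | grep -E 'pos|rot|force'; done
python3 -c "
from h import *
go(.4395,.2155,.096,90.3);print(sense()['ft_torque'])"
```

```text
tcp_pos: [0.4397, 0.2154, 0.0965]
tcp_rot: [0.0, -0.5, 0.866, -0.0]
force: [1.7, 0.3, 3.9]
gripper_force: 62.9
tcp_pos: [0.4393, 0.2149, 0.0963]
tcp_rot: [-0.0, -0.26, 0.966, -0.0]
force: [0.7, -4.9, 3.6]
gripper_force: 62.9
tcp_pos: [0.4393, 0.2141, 0.0961]
tcp_rot: [0.0, -0.002, 1.0, -0.001]
force: [3.5, -11.6, 4.1]
gripper_force: 62.9
t 8.9 p [0.4393 0.2141 0.0961] q [ 0.    -0.002  1.    -0.001] j [ 0.45  0.26 -0.33  0.99 -0.    0.45] F [  3.5 -11.6   4.1] w 0.0126 g 62.87203073501587
yaw 90.19 row [ 0.0003  0.0029 -0.0003] turn 0.004
[-2.19998884 -0.63454315  0.00422159]
```

```bash

python3 -m crank '[[[0.01,-0.0025,0,0,0,0,0],[0.05,-0.003,0,0,0,0,0],[0.1,-0.003,0,0,0,0,0],[0.15,-0.003,0,0,0,0,0],[0.2,-0.003,0,0,0,0,0],[0.25,-0.003,0,0,0,0,0],[0.29,-0.003,0,0,0,0,0],[0.31,-0.003,0,0,0,0,0],[0.321,-0.003,0,0,0,0,0],[0.324,-0.003,0,0,0,0,0],[0.324,-0.003,0,0,0,0,0]]]'
python3 -c "
from h import *
go(.4395,.2155,.096,90.3)"
```

```text
t: 10.28
tcp_pos: [0.5995, 0.2146, 0.0955]
tcp_rot: [-0.002, -0.003, 1.0, 0.001]
force: [-11.0, 5.8, 4.4]
width: 0.0129
gripper_force: 64.5
t 10.28 p [0.5995 0.2146 0.0955] q [-0.002 -0.003  1.     0.001] j [0.34 0.55 0.11 1.14 0.   0.34] F [-11.    5.8   4.4] w 0.0129 g 64.51187252998352
yaw 90.32 row [-0.3201  0.0018  0.001 ] turn -0.001
```

```bash

python3 -m crank '[[[-0.003,0,0,0,0,0,0],[-0.003,0,0,0,0,0,0.45],[-0.003,0,0,0,0,0,0.45],[-0.003,0,0.1,0,0,0,0.45],[-0.003,0,0.2,0,0,0,0.3],[-0.05,-0.05,0.3,0,0,0,0.1],[-0.1,-0.17,0.3,0,0,0,0],[-0.16,-0.29,0.3,0,0,0,0],[-0.16,-0.41,0.3,0,0,0,0],[-0.16,-0.53,0.3,0,0,0.1,0],[-0.16,-0.65,0.25,0,0,0.1,0],[-0.16,-0.68,0.2,0,0,0.11,0],[-0.16,-0.68,0.15,0,0,0.11,0],[-0.16,-0.68,0.15,0,0,0.11,0]]]'
cat > plates.py <<'E'
from h import *
def rack(p): # world->rack frame (mm)
    t=np.radians(3.6);d=(np.array(p[:2])-[.526,-.213])*1000
    return np.round([d[0]*np.cos(t)+d[1]*np.sin(t),-d[0]*np.sin(t)+d[1]*np.cos(t)],1)
def find(s,save=None):
    hsv=cv2.cvtColor(s['img'],cv2.COLOR_RGB2HSV);P=cloud(s);Z=P[...,2]
    m=((hsv[...,2]>135)&(hsv[...,1]<60)&(Z>.042)&(Z<.056)&(P[...,1]<-.06)&(P[...,1]>-.36)&(P[...,0]>.35)&(P[...,0]<.62)).astype(np.uint8)
    n,l,stt,c=cv2.connectedComponentsWithStats(m)
    for i in range(1,n):
        if stt[i,4]<80: continue
        v,u=np.where(l==i);W=np.array([ray(s,a,b,.049)[:2] for a,b in zip(u,v)])
        r=cv2.minAreaRect((W*1000).astype(np.float32))
        print('plate',np.round(r[0],1),np.round(r[1],1),round(r[2],1),'rackxy',rack(np.array(r[0])/1000),'z',np.median(Z[l==i]).round(4))
E
python3 - <<'E'
from plates import *
st();find(snap('top'));print('w');find(snap('wrist','w3.png'))
E
```

```text
t: 12.02
tcp_pos: [0.5201, -0.1263, 0.1699]
tcp_rot: [-0.002, -0.029, 1.0, 0.0]
force: [-0.3, -0.2, 0.2]
width: 0.0001
gripper_force: 0.0
t 12.03 p [ 0.5201 -0.1263  0.1699] q [-0.002 -0.029  1.     0.   ] j [-0.24  0.31 -0.07  1.2  -0.   -0.3 ] F [-0.3 -0.2  0.2] w 0.0001 g 0.0
plate [ 519.4 -307.8] [45.1 87.2] 89.2 rackxy [-12.5 -94.2] z 0.0491
w
plate [ 510.1 -249.8] [30.  96.7] 84.8 rackxy [-18.2 -35.7] z 0.0442
plate [ 519.5 -302.4] [90.7 48.3] 4.8 rackxy [-12.1 -88.9] z 0.0481
plate [ 523.4 -183.4] [91.  46.4] 2.3 rackxy [-0.7 29.7] z 0.0483
plate [ 540.  -106.7] [31.5 19.3] 1.3 rackxy [ 20.6 105.2] z 0.0484
plate [ 594.2 -254.1] [  4.7 103.7] 3.3 rackxy [ 65.5 -45.3] z 0.0541
```

View pics/w3.png

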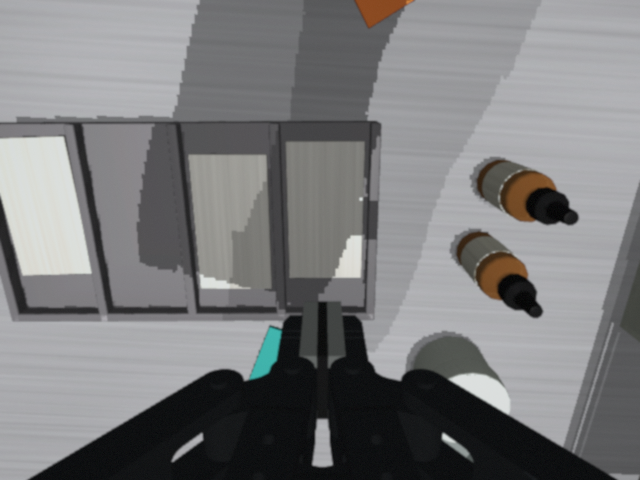

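```bash

python3 -m crank '[[[0.004,0.004,-0.1,0,0,0,0],[0.004,0.004,-0.2,0,0,0,0],[0.004,0.004,-0.225,0,0,0,0],[0.004,0.004,-0.235,0,0,0,0],[0.004,0.004,-0.242,0,0,0,0],[0.004,0.004,-0.246,0,0,0,0]]]'
python3 -c "
from h import *
go(.522,-.1237,.047,93.6)"
```

```text
t: 12.88
tcp_pos: [0.5242, -0.1244, 0.0494]
tcp_rot: [0.001, -0.029, 1.0, -0.0]
force: [0.8, -0.3, -0.3]
width: -0.0001
gripper_force: 0.0
t 12.88 p [ 0.5242 -0.1244  0.0494] q [ 0.001 -0.029  1.    -0.   ] j [-0.23  0.39 -0.26  0.91 -0.   -0.29] F [ 0.8 -0.3 -0.3] w -0.0001 g 0.0
yaw 93.31 row [-0.0044  0.0013 -0.0049] turn 0.01
```

```bash

python3 -m crank '[[[0,0,-0.004,0,0,0,0],[0,0,-0.005,0,0,0,0],[-0.02,-0.0012,-0.005,0,0,0,0],[-0.04,-0.0025,-0.005,0,0,0,0],[-0.06,-0.0038,-0.005,0,0,0,0],[-0.08,-0.005,-0.005,0,0,0,0],[-0.092,-0.0057,-0.005,0,0,0,0],[-0.092,-0.0057,-0.005,0,0,0,0]]]'
python3 -c "
from plates import *
st();find(snap('wrist'))"
```

```text
t: 13.88
tcp_pos: [0.481, -0.1278, 0.0489]
tcp_rot: [0.004, -0.029, 1.0, -0.001]
force: [4.2, -0.8, 25.0]
width: 0.0003
gripper_force: 12.7
t 13.88 p [ 0.481  -0.1278  0.0489] q [ 0.004 -0.029  1.    -0.001] j [-0.26  0.31 -0.38  0.87  0.   -0.32] F [ 4.2 -0.8 25. ] w 0.0003 g 12.711831608321518
plate [ 431.8 -149.6] [13.   1.7] 0.9 rackxy [-90.   69.2] z 0.0483
plate [ 433.8 -138.2] [18.4  2. ] 2.3 rackxy [-87.3  80.4] z 0.0483
plate [ 432.5 -109.6] [19.1  1.7] 4.2 rackxy [-86.8 109.1] z 0.0484
plate [ 481.  -238.6] [13.7 41. ] 83.1 rackxy [-46.5 -22.8] z 0.0442
plate [ 504.5 -196.1] [52.9 23.2] 1.6 rackxy [-20.4  18.2] z 0.0483
plate [ 516.5 -225.4] [16.1 11.9] 25.4 rackxy [-10.2 -11.8] z 0.0442
plate [ 542.1 -179.5] [ 2.8 19.3] 43.7 rackxy [18.2 32.4] z 0.0484
```

```bash

python3 -m crank '[[[0,0,0.05,0,0,0,0],[0,0,0.15,0,0,0,0.5],[0,0,0.2,0,0,0,0.75],[0,0,0.2,0,0,0,0.75]]]'
python3 - <<'E'
from plates import *
st();find(snap('top'));s=snap('wrist','w4.png');find(s)
P=cloud(s);Z=P[...,2]
Q=P[(Z>.04)&(Z<.056)&(P[...,0]<.458)&(P[...,1]>-.2)]
print(len(Q),Q.min(0),Q.max(0),np.percentile(Q,[1,99],axis=0))
E
```

```text
t: 14.42
tcp_pos: [0.4787, -0.1274, 0.1482]
tcp_rot: [0.002, -0.029, 1.0, -0.001]
force: [-0.9, -0.6, -0.5]
width: 0.0544
gripper_force: 0.0
t 14.43 p [ 0.4787 -0.1274  0.1482] q [ 0.002 -0.029  1.    -0.001] j [-0.26  0.23 -0.22  1.11  0.   -0.32] F [-0.9 -0.6 -0.5] w 0.0544 g 0.0
plate [ 520.8 -313. ] [35.9 90.7] 88.2 rackxy [-11.5 -99.5] z 0.049
plate [ 507.3 -238.1] [88.2 37.7] 3.7 rackxy [-20.3 -23.9] z 0.0442
plate [ 519.1 -302.2] [91.  47.5] 3.8 rackxy [-12.5 -88.6] z 0.0481
plate [ 522.9 -183.1] [89.4 48.7] 3.3 rackxy [-1.2 30.1] z 0.0483
plate [ 498.1 -107.7] [26.3 14.6] 3.3 rackxy [-21.2 106.8] z 0.0484
plate [ 588.3 -109.8] [ 0.8 49. ] 3.3 rackxy [68.6 99.1] z 0.0542
5567 [ 0.42164119 -0.16796956  0.04004487] [ 0.45799175 -0.09392761  0.05543377] [[ 0.42280105 -0.15476799  0.04353414]
 [ 0.45778204 -0.09638414  0.05395042]]
```

View pics/w4.png

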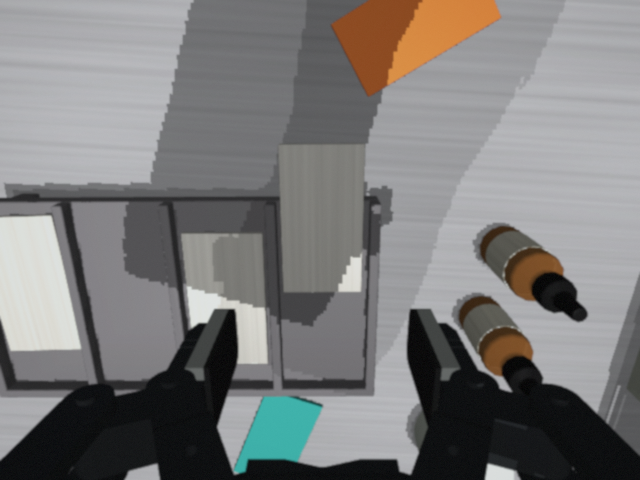

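```bash
python3 - <<'E'
from plates import *
s=snap('wrist')
for p in((279,145),(366,145),(322.5,145)): r=ray(s,*p,.049);print(r,rack(r))
go(.438,-.129,.034,93.6)
E
```

```text
[ 0.42401588 -0.15237531  0.049     ] [-98.   66.9]
[ 0.42125063 -0.10501494  0.049     ] [-97.8 114.3]
[ 0.42263346 -0.12869854  0.049     ] [-97.9  90.6]
t 14.57 p [ 0.477  -0.1269  0.1453] q [-0.    -0.029  1.     0.   ] j [-0.26  0.23 -0.23  1.11  0.   -0.32] F [-0.6  0.9 -0.2] w 0.0635 g 0.0
yaw 93.31 row [-0.078  -0.0041 -0.2226] turn 0.01
```

```bash

python3 -m crank '[[[-0.076,-0.002,-0.05,0,0,0.01,0.75],[-0.077,-0.002,-0.15,0,0,0.01,0.75],[-0.077,-0.002,-0.21,0,0,0.01,0.75],[-0.077,-0.002,-0.222,0,0,0.01,0.75],[-0.077,-0.002,-0.222,0,0,0.01,0.75],[-0.077,-0.002,-0.222,0,0,0.01,0],[-0.077,-0.002,-0.222,0,0,0.01,0],[-0.077,-0.002,-0.222,0,0,0.01,0],[-0.077,-0.002,-0.222,0,0,0.01,0]]]'

```

```text
t: 15.7
tcp_pos: [0.4396, -0.1282, 0.036]
tcp_rot: [0.001, -0.032, 1.0, -0.0]
force: [-2.5, 0.1, 7.3]
width: 0.0463
gripper_force: 60.0
```

```bash

python3 -m crank '[[[0,0,0.03,0,0,0,0],[0,0,0.1,0,0,0,0],[0,0,0.22,0,0,0,0],[0,0,0.33,0,0,0,0],[0,0,0.33,0,0,0,0]]]'
python3 - <<'E'
from h import *
snap('wrist','w5.png');go(.4845,.2145,.2,90.3)
E
```

```text
t: 16.32
tcp_pos: [0.441, -0.1286, 0.2045]
tcp_rot: [0.004, -0.032, 0.999, -0.001]
force: [0.1, 0.1, -0.4]
width: 0.0459
gripper_force: 61.5
t 16.38 p [ 0.44   -0.1284  0.202 ] q [ 0.002 -0.032  1.    -0.001] j [-0.28  0.13 -0.21  1.23 -0.   -0.35] F [-0.2 -0.6 -2.6] w 0.0457 g 61.49606466293335
yaw 93.61 row [ 0.0889  0.6857 -0.004 ] turn -0.11
```

View pics/w5.png

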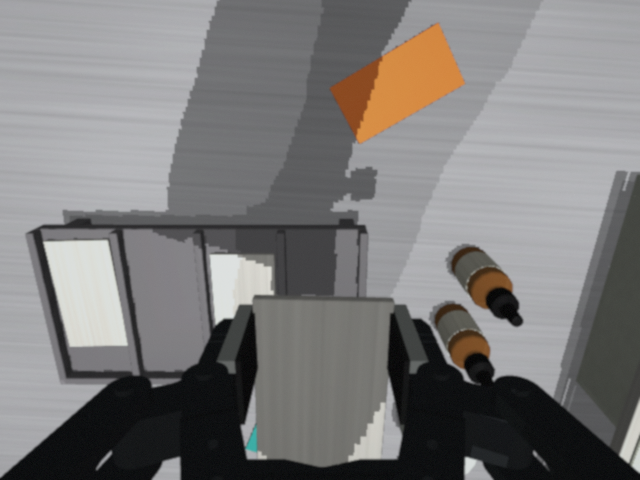

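```bash

python3 -m crank '[[[0.02,0.1,0,0,0,-0.05,0],[0.04,0.2,0,0,0,-0.11,0],[0.06,0.3,0,0,0,-0.11,0],[0.08,0.4,0,0,0,-0.11,0],[0.089,0.5,0,0,0,-0.11,0],[0.089,0.6,0,0,0,-0.11,0],[0.089,0.67,-0.03,0,0,-0.11,0],[0.089,0.686,-0.08,0,0,-0.11,0],[0.089,0.686,-0.1,0,0,-0.11,0],[0.089,0.686,-0.1,0,0,-0.11,0]]]'
python3 - <<'E'
from h import *
s=snap('wrist','w6.png');go(.4845,.2145,.005,90.3)
E
```

```text
t: 17.62
tcp_pos: [0.4828, 0.2142, 0.1492]
tcp_rot: [-0.001, -0.002, 1.0, -0.0]
force: [0.3, -0.4, -0.6]
width: 0.0459
gripper_force: 61.5
t 17.68 p [0.4832 0.2143 0.15  ] q [-0.    -0.002  1.    -0.   ] j [ 0.42  0.3  -0.13  1.14 -0.    0.41] F [0.6 0.1 0.5] w 0.046 g 61.52817249298096
yaw 90.27 row [ 0.0025  0.0004 -0.29  ] turn 0.001
```

View pics/w6.png

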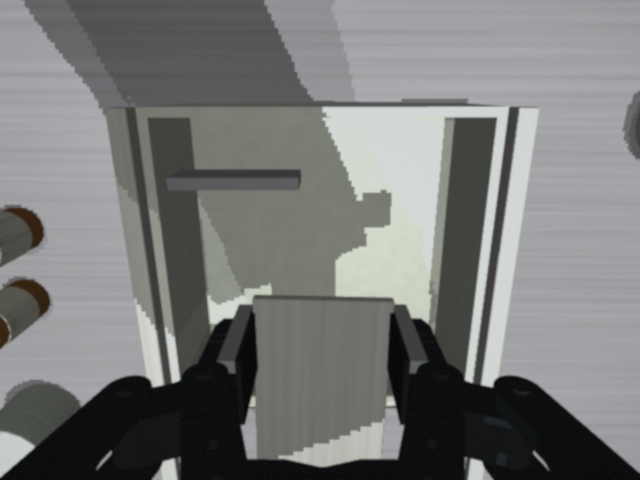

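```bash

python3 -m crank '[[[0.003,0,-0.08,0,0,0,0],[0.003,0,-0.16,0,0,0,0],[0.003,0,-0.23,0,0,0,0],[0.003,0,-0.27,0,0,0,0],[0.003,0,-0.285,0,0,0,0],[0.003,0,-0.289,0,0,0,0],[0.003,0,-0.289,0,0,0,0]]]'

```

```text
t: 18.55
tcp_pos: [0.4855, 0.2151, 0.0062]
tcp_rot: [0.001, -0.003, 1.0, 0.0]
force: [0.5, -0.5, -0.4]
width: 0.0456
gripper_force: 62.9
```

```bash

python3 -m crank '[[[0,0,-0.006,0,0,0,0],[0,0,-0.008,0,0,0,0],[0,0,-0.008,0,0,0,0.65],[0,0,-0.008,0,0,0,0.65],[0,0,-0.008,0,0,0,0.65],[0,0,0.03,0,0,0,0.65],[0,0,0.12,0,0,0,0.65],[0,0,0.24,0,0,0,0.4],[0,0,0.35,0,0,0,0.2],[0,0,0.35,0,0,0,0]]]'
python3 - <<'E'
from plates import *
s=snap('wrist','w7.png');go(.52,-.18,.2,93.6);find(snap('top'))
P=cloud(s);Z=P[...,2];m=(Z>.0085)&(Z<.03)&(abs(P[...,0]-.51)<.08)&(abs(P[...,1]-.2145)<.084)
Q=P[m];print(len(Q),np.percentile(Q,[2,50,98],axis=0))
E
```

```text
t: 19.8
tcp_pos: [0.4868, 0.2159, 0.1845]
tcp_rot: [0.003, -0.003, 1.0, 0.001]
force: [1.1, -0.2, -0.1]
width: 0.0012
gripper_force: 0.0
t 19.85 p [0.4858 0.2154 0.182 ] q [ 0.002 -0.003  1.     0.001] j [ 0.42  0.29 -0.06  1.22  0.    0.41] F [-0.2  1.7 -0.8] w 0.0003 g 0.0
yaw 90.31 row [ 0.0684 -0.7909  0.0361] turn 0.11
plate [ 521.8 -183.9] [91.2 47.4] 3.3 rackxy [-2.4 29.3] z 0.0486
plate [ 518.9 -304.4] [91.3 47.3] 5.0 rackxy [-12.8 -90.7] z 0.0488
4410 [[0.45954922 0.13058912 0.00852829]
 [0.515352   0.20788759 0.00919288]
 [0.57904246 0.23976699 0.02862061]]
```

View pics/w7.png

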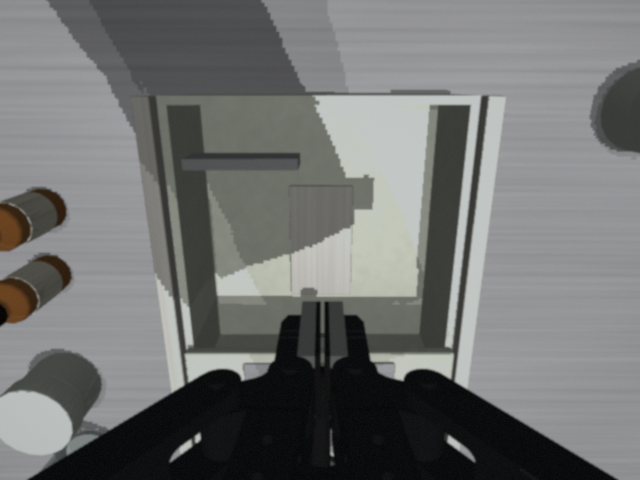

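```bash

python3 -m crank '[[[0.01,-0.1,0.05,0,0,0.11,0],[0.03,-0.22,0.06,0,0,0.11,0],[0.05,-0.34,0.06,0,0,0.11,0],[0.07,-0.46,0.06,0,0,0.11,0],[0.09,-0.58,0.06,0,0,0.11,0],[0.096,-0.7,0.03,0,0,0.11,0],[0.096,-0.78,0,0,0,0.11,0],[0.096,-0.797,-0.05,0,0,0.11,0],[0.096,-0.797,-0.15,0,0,0.11,0],[0.096,-0.797,-0.22,0,0,0.11,0],[0.096,-0.797,-0.25,0,0,0.11,0],[0.096,-0.797,-0.26,0,0,0.11,0],[0.096,-0.797,-0.262,0,0,0.11,0]]]'
python3 -c "
from h import *
go(.534,-.183,.047,93.6)"
```

```text
t: 21.52
tcp_pos: [0.5333, -0.1836, 0.05]
tcp_rot: [0.0, -0.032, 1.0, -0.0]
force: [-0.1, 0.1, 0.5]
width: -0.0004
gripper_force: 0.0
t 21.52 p [ 0.5333 -0.1836  0.05  ] q [ 0.    -0.032  1.    -0.   ] j [-0.33  0.44 -0.19  0.94 -0.   -0.39] F [-0.1  0.1  0.5] w -0.0004 g 0.0
yaw 93.62 row [ 0.0014  0.0012 -0.0059] turn -0.001
```

```bash

python3 -m crank '[[[0,0,-0.004,0,0,0,0],[0,0,-0.005,0,0,0,0],[-0.02,-0.0012,-0.005,0,0,0,0],[-0.04,-0.0025,-0.005,0,0,0,0],[-0.06,-0.0038,-0.005,0,0,0,0],[-0.08,-0.005,-0.005,0,0,0,0],[-0.1,-0.0063,-0.005,0,0,0,0],[-0.107,-0.0067,-0.005,0,0,0,0],[-0.107,-0.0067,-0.005,0,0,0,0],[-0.107,-0.0067,0.04,0,0,0,0],[-0.107,-0.0067,0.15,0,0,0,0.7],[-0.107,-0.0067,0.2,0,0,0,0.75],[-0.107,-0.0067,0.2,0,0,0,0.75]]]'
cat > edge.py <<'E'
from plates import *
import sys
y0,y1=map(float,sys.argv[1:3])
s=snap('wrist');P=cloud(s);Z=P[...,2]
xe=.461+.0629*(-.217-P[...,1])*-1*-1
m=(Z>.044)&(Z<.053)&(P[...,1]>y0)&(P[...,1]<y1)&(P[...,0]<.4505)&(P[...,0]>.38)
n,l,stt,c=cv2.connectedComponentsWithStats(m.astype(np.uint8))
i=1+np.argmax(stt[1:,4]);v,u=np.where(l==i);W=np.array([ray(s,a,b,.049)[:2] for a,b in zip(u,v)])
r=cv2.minAreaRect((W*1000).astype(np.float32));R=np.array([rack(w) for w in W])
print('px',len(u),np.round(r[0],1),np.round(r[1],1),r[2],'rack x min',np.percentile(R[:,0],1),'y',np.percentile(R[:,1],[1,99]),'z',np.median(Z[l==i]))
yc=np.percentile(R[:,1],[1,99]).mean();xf=np.percentile(R[:,0],1);t=np.radians(3.6)
g=np.array([xf+16.5,yc])/1000;w=np.array([.526,-.213])+[g[0]*np.cos(t)-g[1]*np.sin(t),g[0]*np.sin(t)+g[1]*np.cos(t)]
print('grip at',w);go(*w,.035,93.6)
E
python3 edge.py -.25 -.14
```

```text
t: 23.15
tcp_pos: [0.4809, -0.1874, 0.152]
tcp_rot: [0.002, -0.032, 0.999, -0.001]
force: [-0.2, -0.3, -0.1]
width: 0.0546
gripper_force: 0.0
px 3724 [ 438.3 -188.3] [26.2 47.8] 2.875690460205078 rack x min -98.7 y [ 6.9 53.6] z 0.04837643670339886
grip at [ 0.44206279 -0.18797107]
t 23.2 p [ 0.4801 -0.1871  0.1505] q [ 0.001 -0.032  1.    -0.001] j [-0.37  0.27 -0.17  1.13 -0.   -0.43] F [-0.7 -0.2 -0.6] w 0.0614 g 0.0
yaw 93.61 row [-0.076  -0.0017 -0.2309] turn -0.0
```

```bash

python3 -m crank '[[[-0.077,-0.002,-0.05,0,0,0,0.75],[-0.077,-0.002,-0.15,0,0,0,0.75],[-0.077,-0.002,-0.22,0,0,0,0.75],[-0.077,-0.002,-0.231,0,0,0,0.75],[-0.077,-0.002,-0.231,0,0,0,0.75],[-0.077,-0.002,-0.231,0,0,0,0],[-0.077,-0.002,-0.231,0,0,0,0],[-0.077,-0.002,-0.231,0,0,0,0],[-0.077,-0.002,-0.231,0,0,0,0],[-0.077,-0.002,-0.21,0,0,0,0],[-0.077,-0.002,-0.1,0,0,0,0],[-0.077,-0.002,0.02,0,0,0,0],[-0.077,-0.002,0.1,0,0,0,0],[-0.077,-0.002,0.1,0,0,0,0]]]'
python3 - <<'E'
from h import *
s=snap('wrist','w8.png');go(.4845,.2145,.2,90.3)
P=cloud(s);z=sense()['tcp_pos'][2]
for v in(300,330,370,420): print(v,P[v,322].round(4), s['img'][v,322])
E
```

```text
t: 24.95
tcp_pos: [0.4424, -0.1885, 0.2033]
tcp_rot: [0.003, -0.031, 0.999, -0.001]
force: [0.4, -0.2, -1.8]
width: 0.0455
gripper_force: 61.7
t 25.0 p [ 0.4416 -0.1882  0.2012] q [ 0.002 -0.032  1.    -0.001] j [-0.4   0.18 -0.16  1.24 -0.   -0.47] F [-0.2 -0.7 -0.4] w 0.0457 g 61.70669674873352
yaw 93.61 row [ 0.0858  0.8053 -0.0023] turn -0.11
300 [ 0.4263 -0.1884  0.2141] [78 78 76]
330 [ 0.437  -0.1877  0.2156] [115 114 110]
370 [ 0.4529 -0.1867  0.216 ] [114 114 110]
420 [ 0.4738 -0.1854  0.217 ] [114 114 109]
```

```bash

python3 -m crank '[[[0.01,0.1,0.01,0,0,-0.05,0],[0.03,0.2,0.02,0,0,-0.11,0],[0.05,0.3,0.02,0,0,-0.11,0],[0.07,0.4,0.02,0,0,-0.11,0],[0.086,0.5,0.02,0,0,-0.11,0],[0.086,0.6,0.02,0,0,-0.11,0],[0.086,0.7,0.01,0,0,-0.11,0],[0.086,0.78,-0.02,0,0,-0.11,0],[0.086,0.805,-0.06,0,0,-0.11,0],[0.086,0.805,-0.1,0,0,-0.11,0],[0.086,0.805,-0.1,0,0,-0.11,0]]]'
python3 - <<'E'
from h import *
s=snap('wrist');go(.4845,.2145,.007,90.3)
P=cloud(s)
for v in(300,330,370,420): print(v,P[v,322].round(4))
E
```

```text
t: 26.38
tcp_pos: [0.4823, 0.2142, 0.1475]
tcp_rot: [-0.002, -0.003, 1.0, -0.001]
force: [-1.0, -1.1, 0.2]
width: 0.046
gripper_force: 61.7
t 26.43 p [0.483  0.2143 0.1487] q [-0.001 -0.003  1.    -0.   ] j [ 0.42  0.3  -0.13  1.14  0.    0.41] F [ 0.7  0.3 -1.2] w 0.0459 g 61.72049045562744
yaw 90.31 row [ 0.003   0.0004 -0.2834] turn -0.0
300 [0.4657 0.2152 0.1596]
330 [0.4774 0.2152 0.1592]
370 [0.4926 0.2153 0.1605]
420 [0.5149 0.2155 0.1598]
```

```bash

python3 -m crank '[[[0.003,0,-0.08,0,0,0,0],[0.003,0,-0.16,0,0,0,0],[0.003,0,-0.23,0,0,0,0],[0.003,0,-0.265,0,0,0,0],[0.003,0,-0.28,0,0,0,0],[0.003,0,-0.284,0,0,0,0],[0.003,0,-0.284,0,0,0,0]]]'

```

```text
t: 27.3
tcp_pos: [0.4859, 0.2148, 0.0081]
tcp_rot: [0.001, -0.003, 1.0, 0.0]
force: [0.1, 0.1, -0.8]
width: 0.0458
gripper_force: 63.4
```

```bash

python3 -m crank '[[[0,0,-0.003,0,0,0,0],[0,0,-0.003,0,0,0,0.65],[0,0,-0.003,0,0,0,0.65],[0,0,-0.003,0,0,0,0.65],[0,0,0.03,0,0,0,0.65],[0,0,0.12,0,0,0,0.65],[0,0,0.24,0,0,0,0.4],[0,0,0.35,0,0,0,0.2],[0,0,0.35,0,0,0,0]]]'
python3 - <<'E'
from plates import *
s=snap('wrist','w9.png');st();find(snap('top'))
P=cloud(s);Z=P[...,2];print([P[v,322].round(4).tolist() for v in(190,210,240,270,290)])
E
```

```text
t: 28.42
tcp_pos: [0.4873, 0.2155, 0.1865]
tcp_rot: [0.003, -0.003, 1.0, 0.001]
force: [-0.2, 0.1, -1.5]
width: 0.0012
gripper_force: 0.0
t 28.48 p [0.4863 0.2151 0.184 ] q [ 0.002 -0.003  1.     0.001] j [ 0.42  0.29 -0.06  1.22 -0.    0.41] F [ 1.2 -0.6 -0.6] w -0.0002 g 0.0
plate [ 544.7 -299.9] [90.8 47.1] 3.4 rackxy [ 13.2 -87.9] z 0.0491
[[0.4757, 0.2173, 0.0126], [0.4915, 0.2174, 0.0115], [0.5155, 0.2176, 0.0121], [0.5403, 0.2177, 0.0133], [0.5586, 0.2178, 0.0117]]
```

View pics/w9.png

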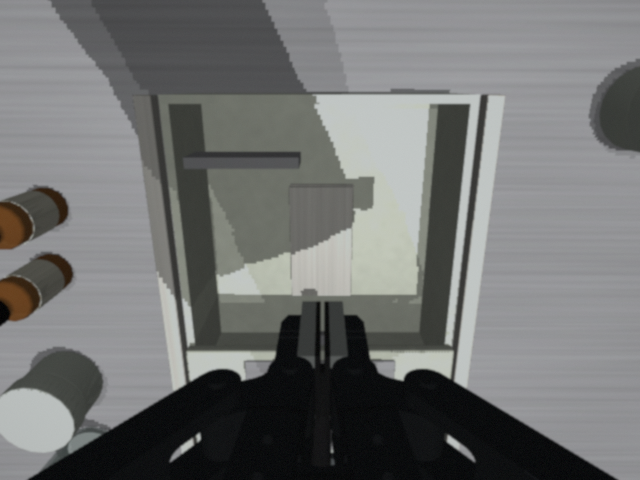

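```bash

python3 -m crank '[[[0.01,-0.1,0.05,0,0,0.11,0],[0.03,-0.22,0.06,0,0,0.11,0],[0.05,-0.34,0.06,0,0,0.11,0],[0.07,-0.46,0.06,0,0,0.11,0],[0.09,-0.58,0.06,0,0,0.11,0],[0.11,-0.7,0.06,0,0,0.11,0],[0.133,-0.82,0.04,0,0,0.11,0],[0.133,-0.92,0,0,0,0.11,0],[0.133,-0.92,0,0,0,0.11,0]]]' >/dev/null
python3 -c "
from plates import *
go(.5527,-.2994,.05,93.6);find(snap('top'));find(snap('wrist'))"
```

```text
t 29.65 p [ 0.5499 -0.2478  0.1786] q [-0.003 -0.03   1.     0.001] j [-0.42  0.45  0.16  1.29 -0.   -0.48] F [-0.5  0.4  0.5] w -0.0001 g 0.0
yaw 93.39 row [ 0.0056 -0.1031 -0.2571] turn 0.007
plate [ 544.1 -101.3] [ 74.8 157. ] 57.9 rackxy [ 25.  110.4] z 0.0545
plate [504.1 -91.4] [73.   2.1] 3.8 rackxy [-14.2 122.7] z 0.0546
plate [ 545.5 -298.9] [88.7 46.5] 3.2 rackxy [ 14. -87.] z 0.0483
```

```bash

python3 -m crank '[[[0.005,-0.08,0,0,0,0.007,0],[0.005,-0.103,-0.05,0,0,0.007,0],[0.005,-0.103,-0.15,0,0,0.007,0],[0.005,-0.103,-0.23,0,0,0.007,0],[0.005,-0.103,-0.25,0,0,0.007,0],[0.005,-0.103,-0.258,0,0,0.007,0],[0.005,-0.103,-0.258,0,0,0.007,0]]]'
```

```text
t: 30.62
tcp_pos: [0.5552, -0.2969, 0.0548]
tcp_rot: [0.001, -0.034, 0.999, -0.001]
force: [0.3, -0.2, -0.0]
width: -0.0002
gripper_force: 0.0
```

```bash

python3 -m crank '[[[-0.002,-0.004,-0.008,0,0,0,0],[-0.002,-0.004,-0.012,0,0,0,0],[-0.002,-0.004,-0.0145,0,0,0,0],[-0.002,-0.004,-0.0145,0,0,0,0]]]'
```

```text
t: 31.12
tcp_pos: [0.5538, -0.2994, 0.0489]
tcp_rot: [0.001, -0.033, 0.999, -0.001]
force: [-11.9, 4.3, 34.6]
width: 0.0
gripper_force: 17.2
```

```bash

python3 -m crank '[[[0,0,0.002,0,0,0,0],[-0.02,-0.0012,0.002,0,0,0,0],[-0.04,-0.0025,0.002,0,0,0,0],[-0.06,-0.0038,0.002,0,0,0,0],[-0.08,-0.005,0.002,0,0,0,0],[-0.1,-0.0063,0.002,0,0,0,0],[-0.12,-0.0075,0.002,0,0,0,0],[-0.135,-0.0085,0.002,0,0,0,0],[-0.135,-0.0085,0.002,0,0,0,0],[-0.135,-0.0085,0.04,0,0,0,0],[-0.135,-0.0085,0.15,0,0,0,0.7],[-0.135,-0.0085,0.2,0,0,0,0.75],[-0.135,-0.0085,0.2,0,0,0,0.75]]]'
sed -i 's/<.4505)/<float(sys.argv[3]))/' edge.py; python3 edge.py -.36 -.25 .457;python3 -c "
from plates import *
find(snap('top'))"
```

```text
t: 32.75
tcp_pos: [0.4869, -0.3039, 0.1484]
tcp_rot: [0.002, -0.033, 0.999, -0.001]
force: [-0.5, -0.8, 0.2]
width: 0.0543
gripper_force: 0.0
px 3564 [ 445.5 -305.1] [24.4 48. ] 2.5727410316467285 rack x min -98.2 y [-110.3  -63.5] z 0.04837423520869655
grip at [ 0.44991771 -0.30485851]
t 32.8 p [ 0.4862 -0.3035  0.1468] q [ 0.001 -0.033  0.999 -0.001] j [-0.56  0.39 -0.01  1.17  0.   -0.62] F [-1.2 -0.  -1.4] w 0.0618 g 0.0
yaw 93.81 row [-0.0726 -0.0028 -0.2235] turn -0.007
```

```bash

python3 -m crank '[[[-0.074,-0.003,-0.05,0,0,-0.007,0.75],[-0.074,-0.003,-0.15,0,0,-0.007,0.75],[-0.074,-0.003,-0.21,0,0,-0.007,0.75],[-0.074,-0.003,-0.221,0,0,-0.007,0.75],[-0.074,-0.003,-0.221,0,0,-0.007,0.75],[-0.074,-0.003,-0.221,0,0,-0.007,0],[-0.074,-0.003,-0.221,0,0,-0.007,0],[-0.074,-0.003,-0.221,0,0,-0.007,0],[-0.074,-0.003,-0.221,0,0,-0.007,0],[-0.074,-0.003,-0.2,0,0,-0.007,0],[-0.074,-0.003,-0.1,0,0,-0.007,0],[-0.074,-0.003,0.02,0,0,-0.007,0],[-0.074,-0.003,0.1,0,0,-0.007,0],[-0.074,-0.003,0.1,0,0,-0.007,0],[-0.074,-0.003,0.1,0,0,-0.007,0]]]'
python3 - <<'E'
from h import *
s=snap('wrist');go(.4845,.2145,.2,90.3)
P=cloud(s);z=sense()['tcp_pos'][2]
for v in(300,330,370,420): print(v,P[v,322].round(4), s['img'][v,322])
E
```

```text
t: 34.72
tcp_pos: [0.4487, -0.3044, 0.1958]
tcp_rot: [0.0, -0.032, 1.0, 0.0]
force: [-0.1, -0.8, -1.0]
width: 0.0458
gripper_force: 62.7
t 34.77 p [ 0.4484 -0.3043  0.1952] q [-0.    -0.032  1.     0.   ] j [-0.6   0.31  0.    1.26  0.   -0.66] F [ 0.1 -0.8 -0.8] w 0.0455 g 62.7075469493866
yaw 93.61 row [0.0722 1.0375 0.0096] turn -0.11
300 [ 0.4331 -0.3043  0.2061] [94 94 90]
330 [ 0.4441 -0.3036  0.207 ] [115 115 111]
370 [ 0.4611 -0.3025  0.2059] [114 114 110]
420 [ 0.4826 -0.3012  0.2067] [114 113 109]
```

```bash

python3 -m crank '[[[0.01,0.1,0.02,0,0,-0.05,0],[0.03,0.2,0.03,0,0,-0.11,0],[0.05,0.3,0.03,0,0,-0.11,0],[0.072,0.4,0.03,0,0,-0.11,0],[0.072,0.5,0.03,0,0,-0.11,0],[0.072,0.6,0.03,0,0,-0.11,0],[0.072,0.7,0.03,0,0,-0.11,0],[0.072,0.8,0.03,0,0,-0.11,0],[0.072,0.9,0.02,0,0,-0.11,0],[0.072,0.98,-0.02,0,0,-0.11,0],[0.072,0.999,-0.06,0,0,-0.11,0],[0.072,0.999,-0.09,0,0,-0.11,0],[0.072,0.999,-0.09,0,0,-0.11,0],[0.072,0.999,-0.09,0,0,-0.11,0]]]'
python3 - <<'E'
from h import *
s=snap('wrist');go(.4845,.2145,.011,90.3)
P=cloud(s)
for v in(300,330,370,420): print(v,P[v,322].round(4))
E
```

```text
t: 36.52
tcp_pos: [0.4851, 0.1943, 0.1516]
tcp_rot: [0.0, -0.002, 1.0, 0.0]
force: [-0.2, 0.3, -0.4]
width: 0.0455
gripper_force: 62.7
t 36.58 p [0.4852 0.1944 0.1518] q [ 0.    -0.002  1.     0.   ] j [ 0.38  0.29 -0.14  1.14 -0.    0.38] F [ 1.  -0.1  0.1] w 0.0459 g 62.679433822631836
yaw 90.25 row [-0.0015  0.0403 -0.2815] turn 0.002
300 [0.4693 0.1953 0.162 ]
330 [0.4803 0.1953 0.1629]
370 [0.4967 0.1954 0.1628]
420 [0.5195 0.1955 0.1619]
```

```bash

python3 -m crank '[[[0,0.042,0,0,0,0,0],[0,0.042,-0.08,0,0,0,0],[0,0.042,-0.16,0,0,0,0],[0,0.042,-0.23,0,0,0,0],[0,0.042,-0.265,0,0,0,0],[0,0.042,-0.28,0,0,0,0],[0,0.042,-0.284,0,0,0,0],[0,0.042,-0.284,0,0,0,0]]]'
python3 -m crank '[[[0,0,0,0,0,0,0.65],[0,0,0,0,0,0,0.65],[0,0,0,0,0,0,0.65],[0,0,0.03,0,0,0,0.65],[0,0,0.12,0,0,0,0.65],[0,0,0.24,0,0,0,0.6],[0,0,0.34,0,0,0,0.45],[0,0,0.34,0,0,0,0.45],[0,0,0.34,0,0,0,0.45]]]'
python3 - <<'E'
from plates import *
s=snap('wrist','w10.png');go(.5995,.2146,.0955,90.3);find(snap('top'))
P=cloud(s);Z=P[...,2];print([P[v,322].round(4).tolist() for v in(190,210,240,270,290)])
E
```

```text
t: 37.58
tcp_pos: [0.4848, 0.2165, 0.0104]
tcp_rot: [0.0, -0.003, 1.0, 0.0]
force: [-8.6, -2.5, 16.0]
width: 0.0459
gripper_force: 72.3
t: 38.7
tcp_pos: [0.4847, 0.2158, 0.1793]
tcp_rot: [0.0, -0.003, 1.0, 0.0]
force: [-0.6, -0.2, -0.9]
width: 0.0381
gripper_force: 0.0
t 38.75 p [0.4843 0.2157 0.1786] q [-0.001 -0.003  1.    -0.   ] j [ 0.42  0.29 -0.07  1.21  0.    0.41] F [-0.7  0.9 -0.8] w 0.0385 g 0.0
yaw 90.31 row [ 0.2304 -0.0022 -0.1661] turn -0.0
[[0.4722, 0.2171, 0.0048], [0.4845, 0.2172, 0.0164], [0.5079, 0.2173, 0.0159], [0.5322, 0.2175, 0.0161], [0.5483, 0.2176, 0.0178]]
```

View pics/w10.png

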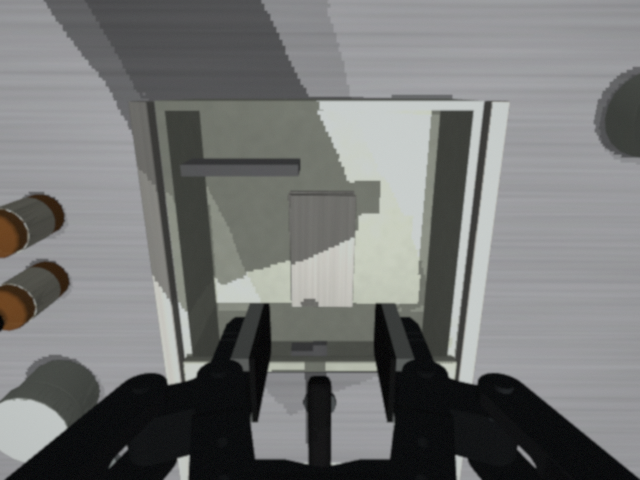

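```bash

python3 -m crank '[[[0.1,-0.002,0.02,0,0,0,0.45],[0.2,-0.002,0.02,0,0,0,0.45],[0.2304,-0.002,0,0,0,0,0.45],[0.2304,-0.002,-0.08,0,0,0,0.45],[0.2304,-0.002,-0.14,0,0,0,0.45],[0.2304,-0.002,-0.166,0,0,0,0.45],[0.2304,-0.002,-0.166,0,0,0,0.45],[0.2304,-0.002,-0.166,0,0,0,0],[0.2304,-0.002,-0.166,0,0,0,0],[0.2304,-0.002,-0.166,0,0,0,0],[0.2304,-0.002,-0.166,0,0,0,0]]]'
```

```text
t: 40.17
tcp_pos: [0.6005, 0.2149, 0.0966]
tcp_rot: [0.001, -0.003, 1.0, 0.0]
force: [1.6, -2.8, 3.8]
width: 0.0129
gripper_force: 63.5
```

```bash

python3 -m crank '[[[-0.01,-0.001,0,0,0,0,0],[-0.05,-0.001,0,0,0,0,0],[-0.1,-0.001,0,0,0,0,0],[-0.15,-0.0015,0,0,0,0,0],[-0.2,-0.002,0,0,0,0,0],[-0.25,-0.002,0,0,0,0,0],[-0.29,-0.0025,0,0,0,0,0],[-0.31,-0.0025,0,0,0,0,0],[-0.32,-0.0025,0,0,0,0,0],[-0.324,-0.0025,0,0,0,0,0],[-0.324,-0.0025,0,0,0,0,0]]]'
python3 -c "
from h import *
go(.4393,.2141,.0963,180)"
```

```text
t: 41.55
tcp_pos: [0.4404, 0.2139, 0.0968]
tcp_rot: [0.002, -0.002, 1.0, 0.0]
force: [12.1, -2.2, 4.1]
width: 0.0127
gripper_force: 63.4
t 41.55 p [0.4404 0.2139 0.0968] q [ 0.002 -0.002  1.     0.   ] j [ 0.45  0.26 -0.33  0.98 -0.    0.45] F [12.1 -2.2  4.1] w 0.0127 g 63.39446783065796
yaw 90.28 row [-0.0022  0.0004 -0.0011] turn 2.991
```

```bash

for i in 1 2 3; do python3 -m crank '[[[0,0,0,0,0,0.25,0],[0,0,0,0,0,0.5,0],[0,0,0,0,0,0.75,0],[0,0,0,0,0,1,0],[0,0,0,0,0,1,0]]]' | grep -E 'pos|rot|force'; done
python3 -c "
from h import *
go(.4395,.2155,.096,180.3);print(sense()['ft_torque'])"
```

```text
tcp_pos: [0.44, 0.2152, 0.0968]
tcp_rot: [0.002, -0.263, 0.965, 0.001]
force: [8.2, 9.9, 3.5]
gripper_force: 63.4
tcp_pos: [0.439, 0.2161, 0.0966]
tcp_rot: [0.002, -0.504, 0.864, 0.002]
force: [1.3, 18.2, 3.3]
gripper_force: 63.4
tcp_pos: [0.4385, 0.2164, 0.0965]
tcp_rot: [-0.002, 0.71, -0.704, -0.002]
force: [-1.8, 21.7, 3.3]
gripper_force: 63.4
t 43.42 p [0.4385 0.2164 0.0965] q [-0.002  0.71  -0.704 -0.002] j [ 0.46  0.26 -0.33  0.98  0.01 -1.12] F [-1.8 21.7  3.3] w 0.0129 g 63.390769958496094
yaw -179.49 row [ 0.0021 -0.0019 -0.0009] turn -0.007
[ 4.31857268  0.44511932 -0.01800553]
```

```bash

python3 -m crank '[[[0,0.003,0,0,0,0.06,0],[0,0.004,0,0,0,0.06,0],[0,0.004,0,0,0,0.06,0]]]'
python3 -c "
from h import *
go(.4395,.2155,.096,180.3);print(sense()['ft_torque'])"
python3 -m crank '[[[0,0,0,0,0,-0.04,0.45],[0,0,0,0,0,-0.05,0.45],[0,0,0,0,0,-0.05,0.45],[0,0,0.08,0,0,-0.05,0.45],[0,0,0.15,0,0,-0.05,0.2],[0,0,0.15,0,0,-0.05,0],[0,0,0.15,0,0,-0.05,0],[0,0,0.15,0,0,-0.05,0]]]'
python3 - <<'E'
from h import *
s=snap('wrist','w11.png');P=cloud(s);Z=P[...,2]
m=(Z>.11)&(Z<.126)&(s['img'].max(2)<80);m[300:]=0
n,l,t,c=cv2.connectedComponentsWithStats(m.astype(np.uint8));i=1+np.argmax(t[1:,4]);Q=P[l==i][:,:2]*1000
print(len(Q),cv2.minAreaRect(Q.astype(np.float32)));go(.4395,.2155,.12,180)
E
```

```text
t: 43.8
tcp_pos: [0.4384, 0.2168, 0.0961]
tcp_rot: [-0.001, 0.72, -0.694, -0.001]
force: [-0.2, 8.6, 3.9]
width: 0.0131
gripper_force: 63.7
t 43.8 p [0.4384 0.2168 0.0961] q [-0.001  0.72  -0.694 -0.001] j [ 0.46  0.26 -0.33  0.98  0.   -1.15] F [-0.2  8.6  3.9] w 0.0131 g 63.66854667663574
yaw -177.89 row [ 0.0022 -0.0025 -0.0003] turn -0.06
[ 1.70060766  0.03816417 -0.55862941]
t: 44.8
tcp_pos: [0.4375, 0.2154, 0.1701]
tcp_rot: [0.001, 0.711, -0.703, -0.0]
force: [0.4, -0.4, 0.2]
width: 0.0
gripper_force: 0.0
3212 ((437.63226318359375, 205.4892578125), (14.020133972167969, 57.40229034423828), 0.43614766001701355)
t 44.85 p [0.4375 0.2154 0.1702] q [ 0.001  0.711 -0.703 -0.   ] j [ 0.46  0.21 -0.19  1.17  0.   -1.12] F [-1.4  0.4 -0.3] w -0.0003 g 0.0
yaw -179.39 row [ 0.004   0.0002 -0.1003] turn -0.02
```

View pics/w11.png

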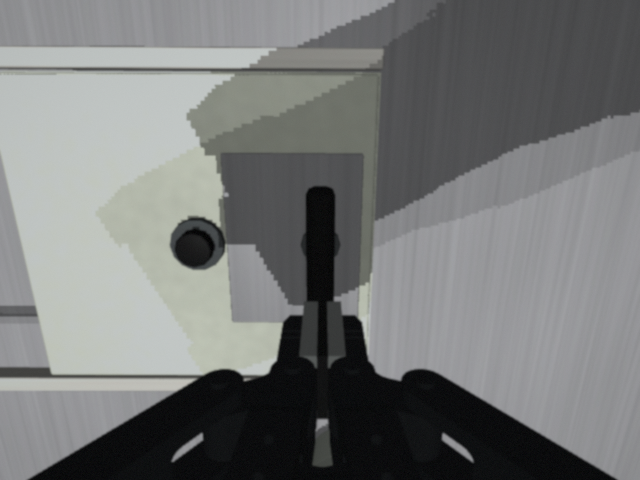

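```bash

python3 -m crank '[[[0.002,-0.001,-0.06,0,0,-0.02,0],[0.002,-0.001,-0.09,0,0,-0.02,0],[0.002,-0.001,-0.1,0,0,-0.02,0],[0.002,-0.001,-0.11,0,0,-0.02,0],[0.002,-0.001,-0.12,0,0,-0.02,0],[0.002,-0.001,-0.128,0,0,-0.02,0],[0.002,-0.001,-0.132,0,0,-0.02,0],[0.002,-0.001,-0.132,0,0,-0.02,0]]]'

```

```text
t: 45.85
tcp_pos: [0.4395, 0.2152, 0.1056]
tcp_rot: [-0.0, 0.707, -0.707, 0.0]
force: [-0.3, -2.2, 5.7]
width: -0.0
gripper_force: 2.7
```

```bash

python3 -m crank '[[[0,0,-0.003,0,0,0,0],[0,0,-0.005,0,0,0,0],[0,0,-0.006,0,0,0,0],[0,0,-0.006,0,0,0,0]]]'

```

```text
t: 46.35
tcp_pos: [0.4404, 0.2153, 0.1037]
tcp_rot: [0.001, -0.707, 0.707, -0.001]
force: [-1.7, -5.1, 19.2]
width: 0.0001
gripper_force: 9.9
```

```bash

python3 -m crank '[[[0,0,-0.0005,0,0,0,0],[0,0,0,0,0,0,0],[0,0,0.05,0,0,0,0],[0,0,0.15,0,0,0,0],[0,0,0.15,0,0,0,0],[0,0,0.15,0,0,0,0]]]'
python3 - <<'E'
from h import *
s=snap('wrist','w12.png');P=cloud(s);Z=P[...,2];st()
m=(Z>.094)&(Z<.126)&(s['img'].max(2)<80)&(P[...,0]<.47);m[300:]=0
n,l,t,c=cv2.connectedComponentsWithStats(m.astype(np.uint8));i=1+np.argmax(t[1:,4]);Q=P[l==i]
print(len(Q),cv2.minAreaRect((Q[:,:2]*1000).astype(np.float32)),np.median(Q[:,2]))
E
```

```text
t: 47.1
tcp_pos: [0.4391, 0.2152, 0.177]
tcp_rot: [-0.0, 0.707, -0.707, 0.0]
force: [-0.3, -1.0, -0.6]
width: 0.0
gripper_force: 0.0
t 47.15 p [0.4388 0.2151 0.1765] q [ 0.     0.707 -0.707 -0.   ] j [ 0.46  0.21 -0.18  1.18  0.   -1.12] F [-0.2 -0.6  0.5] w 0.0002 g 0.0
3162 ((438.968994140625, 210.96409606933594), (14.010323524475098, 68.2415542602539), 0.4987504184246063) 0.10309886717151773
```

```bash

python3 -m crank '[[[-0.1,-0.1,0.1,0,0,0,0],[-0.2,-0.25,0.1,0,0,0,0],[-0.2,-0.37,0.1,0,0,0,0],[-0.2,-0.45,0.1,0,0,0,0],[-0.2,-0.45,0.1,0,0,0,0]]]'
python3 - <<'E'
from h import *
st();s=snap('top');cv2.imwrite('pics/f.png',cv2.resize(s['img'][150:330,140:480],None,fx=2.3,fy=2.3,interpolation=cv2.INTER_CUBIC)[:,:,::-1])
E
```

```text
t: 47.78
tcp_pos: [0.3379, -0.0121, 0.2265]
tcp_rot: [-0.0, -0.706, 0.708, 0.0]
force: [0.8, 0.9, -0.4]
width: 0.0
gripper_force: 0.0
t 47.77 p [ 0.3379 -0.0121  0.2265] q [-0.    -0.706  0.708  0.   ] j [-0.04 -0.12 -0.4   1.29 -0.   -1.6 ] F [ 0.8  0.9 -0.4] w 0.0 g 0.0
```

View pics/f.png

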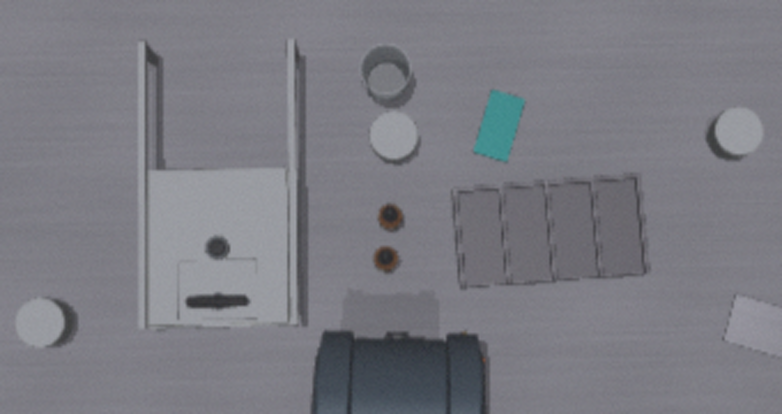

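The picture shows the lid shut with the handle lying across it at about (217,300), the rack at (550,235) empty, and the bottles, jars and beaker where they started.

```bash
python3 -c "
from rig import arm
print(arm.close_job())"
```

```text
the job is handed in; nothing more can be done
None
```

The job is handed in: all three plates are stacked flat in the case, the lid is shut, and the handle is turned back and staying pushed in; no bottle, jar or beaker appears to have moved.

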